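# Feed a specimen block under the marking machine's guard with the push stick

### The job

Pick up the wooden push stick by its upright fin and use it to feed the steel specimen block gently along the feed deck and under the clear guard of the marking machine until the spring catch inside snaps out behind it, then press it firmly home against the rubber bumpers with the stick, for a moment with 10 N or more but never pushing over 25 N; only the stick may touch the block. Then draw the stick out so that the block stays held by the catch, and lay the stick back flat on the bench, clear of the machine, leaving the other things alone.

Things in the scene. Friction and masses are not known exactly. Their poses are not given: they have to be found in the camera images.
- marker: The marking machine, fixed on the bench; place and heading vary. Origin at bench level under the middle of the guard's mouth; +x is the feed direction (into the guard), z up. Its flat feed deck, 150 mm wide, top 25 mm above the bench, runs from x = -145 to +205 mm. The white column and marking head, 222 mm high, stand over x = 90 to 240 mm; the head is 90 mm and more above the bench.
- mouth (a point): Middle of the mouth on the deck surface (25 mm above the bench), axes as the machine. A channel 43 mm wide runs from here 175 mm in +x under a clear guard: opening 24 mm high, walls 16 mm thick, guard's top 29 mm above the deck (39 mm at the dark bar over the mouth). Two low flared lead-in walls, 14 mm high, about 74 mm apart at x = -62 mm, narrow to the mouth.
- stop_zone (a point): Point on the deck 79 mm inside the mouth, the mean place of the catch's holding face; the real one is up to 9 mm either way along x (set anew each time, not measured). The catch, in the -y wall, stands out 7 mm, its ramp starts 20 mm before the face. An ejector pushes the block back (1 to 5 N) over its last 20 mm. 2 mm past the catch point, rubber bumpers (5 N per mm) mark fully home.
- block_mid (a point): Centre of the plain steel specimen block, 50 mm long (x), 40 wide (y), 16 high, about 0.25 kg. It starts on the deck before the mouth, up to 0.1 rad and 5 mm off line. Feeding takes up to about 10 N before the bumpers; pushing it over 25 N is too hard. Caught, its centre is 95 to 115 mm past the mouth. Let go too early, it is not held and the ejector drives it back.
- stick_grip (a point): Grip point in the fin of the wooden push stick, 42 mm above its underside. The stick is a flat lath 210 mm long (x), 20 wide (y), 14 high, 0.1 kg; its square nose is 150 mm ahead (+x) of this point, its tail 60 mm behind. The upright fin around this point is 50 mm long (x), 14 mm thick (y), its top 65 mm above the underside. It starts flat on the bench, z up.
- catch (a joint): The spring catch: 0 = sprung out into the channel; grows as it is pushed aside into the wall (m, up to 0.010; about 0.004 to 0.007 while the block passes). It springs back to 0 once the block's rear has passed its face.
- puck: Bystander: a grey mounted specimen puck, 32 mm across, 22 mm high, standing on the bench. Origin under its centre.
- bottle: Bystander: a closed white bottle, 56 mm across, 140 mm high. Origin under its centre.
- notebook: Bystander: a red-covered notebook lying flat, 114 x 164 x 18 mm. Origin under its centre.
There are look-alikes about, which are no part of the job. Of the things shaped like the part that bears stick_grip, the wooden one is meant. Leave any blue or purple look-alike of the part that bears block_mid alone.

How it is judged:
On the way, in this order (a step that is already met when the one before it is completed fails the run):
1. the push stick is picked up off the bench (height (world z) of stick_grip above 0.058 m), for 0.1 s.
2. the stick pushes the block through the mouth, with the catch pushed aside by it (contact force between stick and block above 0.5 N and value of joint catch above 0.003 m and x of block_mid in the frame of marker above 0.02 m), for 0.1 s.
3. the block is pressed home: the catch has sprung out behind it and the stick presses it with 10 N or more (value of joint catch below 0.002 m and x of block_mid in the frame of marker above 0.085 m and contact force between stick and block above 10 N), for 0.05 s.
At the end, for the whole second after the job is handed in: The block is under the guard with the spring catch out behind it (catch within 2 mm of fully out, the block's centre more than 85 mm past the mouth), at rest; the push stick lies flat on the bench (within 0.1 rad), released, at rest and not touching the machine (value of joint catch below 0.002 m and x of block_mid in the frame of marker above 0.085 m and linear speed of each of block, stick below 0.02 m/s and height (world z) of stick_grip below 0.047 m and angle between stick_grip's own z axis and vertical below 0.1 rad and contact force between stick and marker below 0.1 N).
It fails at once if the stick pushes the block with more than 25 N (contact force between stick and block above 25 N).
It fails at once if the robot itself touches the block (contact force between any of the fingers, the arm and block above 0.5 N).
It fails at once if the puck is disturbed by more than 20 mm (distance of puck from where it was at the start of the episode above 0.02 m).
It fails at once if the bottle is disturbed by more than 20 mm (distance of bottle from where it was at the start of the episode above 0.02 m).
It fails at once if the notebook is disturbed by more than 20 mm (distance of notebook from where it was at the start of the episode above 0.02 m).
It also fails if it takes over 70 s, if anything falls off the work surface, if the arm or the gripper's body presses on something with over 40 N, if the wrist force passes 120 N, or if a joint passes its speed limit or range.

### The arm

A 6-joint arm with a two-finger parallel gripper is mounted at the origin on the work surface. World frame = base frame: x ahead of the robot, y to its left, z up, the work surface at z = 0. Lengths are in m, angles in rad, forces in N, time in s.
With the tool pointing down it reaches from about 0.35 to 0.975 m from the base axis. Payload 7.1 kg.
Tool frame: the origin (TCP) lies at the very end of the fingers, on their centre line; the grasp point (between the pads) lies 19 mm behind it (robot.grasp_offset is the distance from the TCP to the grasp point, in m); z points along the fingers, y is the line along which they close (so a half turn about z gives the same grasp; the last joint's range is limited). The gripper opens to 88 mm and grips with 3 to 60 N. Pads are 20 mm wide; open, the fingers measure 115 mm over their backs; the gripper's body (75 mm by 178 mm) begins 61 mm behind the grasp point.
Start: joints at [-1.358, 0.423, 1.63, -0, 1.089, -0.019], TCP at [0.144, -0.608, 0.223] pointing down, gripper open.
Joint ranges: [-3, 3], [-0.9, 2.11], [0.09, 2.58], [-1.31, 4.45], [0.11, 2.69], [-2.54, 2.54]. Speed limits (rad/s): [2.39, 2.39, 3.01, 3.14, 3.14, 3.14].

### API

Orientations are given as a rotation vector (axis times angle).
In Python, from cell import state, imaging, robot gives the robot as it stands.
- The arm moves only by the tool jog_arm, never from a script. Its argument "rows" is a list of rows, each an object of numbers: "x", "y", "z": the shift along the tool's x, y, z in cm; "rx", "ry", "rz": the turn, a rotation vector about the tool's x, y, z in rad; "claw": the finger opening in cm, from 0 to 8.78. A call has 1 to 20 rows; each row is the pose to reach, as a shift and turn from the pose commanded when the call began, along the tool's axes at that moment; what a row does not reach only later rows make up. A row lasts 1/8 s, in which the tool goes at most 62.5 mm and 10.7 degrees, less where a joint would pass 70% of its speed; a pose out of reach is approached as far as the arm can. A call with a gripper value outside its range is refused whole. The fingers move at their own pace and stop on an object; "force" is the grip in N (left out, the last holds). Time passes only in rows, so rows that repeat a pose let the fingers close. It gives the time, the measured TCP pose, the force, the opening and the grip force at its end, in the units of the state.
- state(): the state, without advancing time (a new reading comes with each control period).
- imaging.grab_frame(name): name is "scene" or "top" or "wrist"; returns a dict with "img" (400x640x3 uint8, red, green, blue), "fx", "fy", "cx", "cy" (pixels), "extrinsics" (4x4, takes a point from world to camera coordinates); the wrist camera has in their place "mount" (4x4, takes a point from camera to tool coordinates, whose origin is the TCP and whose axes are the flange's). Camera axes: x right, y up, looking along -z (the intrinsics and any distortion apply to the point x, -y, -z); pixel columns grow to the right and rows downward; lengths in m; the calibration is good to about 2 mm. A picture is of the moment at which its call begins: read the wrist's pose just before it. There is no depth.
- robot.sign_off(): hands the job in; it is judged then, once.
The state is a dict: "t": time; "joint_pos": joint angles; "qd": joint speeds; "joint_torque": joint torques, N m; "position": TCP position; "orientation": TCP orientation; "wrist_force": force on the tool from outside, world axes, zero at the start; "wrist_torque": the same for the moment, N m; "finger_gap": finger opening in m; "finger_force": force on a finger pad.
Only numpy, scipy, OpenCV 4.12 (cv2) and the standard library are available. Lean on these libraries where they do the work, as an engineer would, in place of code of your own. Each camera call takes 0.05 s, during which the arm holds its last target. There are 200 camera calls.

## Working session

There is one attempt and no reset: what is moved stays moved. The work goes in short steps, Python scripts to look and compute and a tool call to move; the robot and the scene stay as the last step left them, time stands still between calls to the robot, and variables do not carry over. Pictures are saved under pics/ and viewed, at most 10 in all, crops included, and the job is handed in when it is done.

Besides the shell and the picture viewer there is one more tool, called after "Request:" as a command line: name --argument value ..., lists and objects as JSON in quotes. jog_arm: Moves the arm, as the interface text tells. Its arguments: {"type":"object","properties":{"rows":{"type":"array","items":{"type":"object","properties":{"x":{"type":"number"},"y":{"type":"number"},"z":{"type":"number"},"rx":{"type":"number"},"ry":{"type":"number"},"rz":{"type":"number"},"claw":{"type":"number"}}}},"force":{"type":"number"}},"required":["rows"]}

```bash
mkdir -p pics; ls; cat > h.py <<'E'
import numpy as np, cv2
from cell import state, imaging, robot
def grab(n,f=None):
    s=state(); d=imaging.grab_frame(n); 
    if f: cv2.imwrite(f,cv2.cvtColor(d["img"],cv2.COLOR_RGB2BGR))
    d["s"]=s; return d
def camw(d):
    if "extrinsics" in d: return np.linalg.inv(np.array(d["extrinsics"]))
    T=np.eye(4);T[:3,:3]=cv2.Rodrigues(np.array(d["s"]["orientation"],float))[0];T[:3,3]=d["s"]["position"]
    return T@np.array(d["mount"])
def px2w(d,u,v,z):
    M=camw(d); r=M[:3,:3]@np.array([(u-d["cx"])/d["fx"],-(v-d["cy"])/d["fy"],-1]);o=M[:3,3]
    return o+r*(z-o[2])/r[2]
def w2px(d,p):
    c=np.linalg.inv(camw(d))@np.append(p,1); return np.array([d["cx"]+d["fx"]*c[0]/-c[2], d["cy"]+d["fy"]*c[1]/c[2]])
E
python3 - <<'E'
from h import *
import pickle
for n in("scene","top"):
    d=grab(n,f"pics/{n}0.png"); pickle.dump(d,open(n+".pkl","wb")); print({k:v for k,v in d.items() if k not in("img","s")})
print(state())
E
```

```text
pics
{'fx': 461.0119900935175, 'fy': 461.0119900935175, 'cx': 318.13868661678276, 'cy': 204.53345428100414, 'extrinsics': array([[-0.84956424,  0.52743124,  0.00754333,  0.50727101],
       [-0.36563891, -0.59914287,  0.71227523,  0.03146245],
       [ 0.38019574,  0.60236543,  0.70185974, -1.05331001],
       [ 0.        ,  0.        ,  0.        ,  1.        ]])}
{'fx': 364.1282806290476, 'fy': 364.1282806290476, 'cx': 321.4311797823498, 'cy': 197.54606620151048, 'extrinsics': array([[-0.00996769, -0.99992692, -0.00684108, -0.16769692],
       [ 0.98617642, -0.01096178,  0.16533574, -0.47786447],
       [-0.16539865, -0.0050985 ,  0.98621361, -0.76079421],
       [ 0.        ,  0.        ,  0.        ,  1.        ]])}
{'t': 0.1, 'joint_pos': array([-1.35802110e+00,  4.23763710e-01,  1.63060147e+00,  1.11538385e-06,
        1.08861041e+00, -1.90106903e-02]), 'qd': array([-0.00253744, -0.00237403, -0.00196329, -0.0009489 ,  0.00097222,
        0.00011704]), 'joint_torque': array([-6.45244254e-04, -5.45610774e+01, -2.74325484e+01,  6.46009622e-02,
        1.88030623e-02, -2.04616390e-05]), 'position': array([ 0.14348524, -0.60779045,  0.22198464]), 'orientation': array([-3.11915139e+00, -3.63114006e-01,  2.08492616e-04]), 'wrist_force': array([-0.00096509,  0.49340756, -0.67753056]), 'wrist_torque': array([ 0.0476591 , -0.04109132, -0.00076461]), 'finger_force': 0.0, 'finger_gap': 0.08788499279033041}
```

View pics/scene0.png

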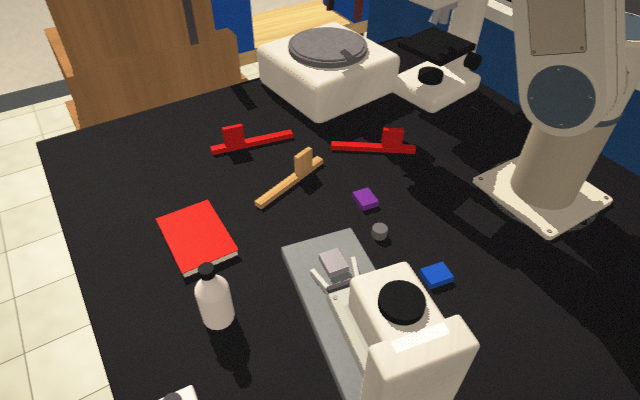

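View pics/top0.png

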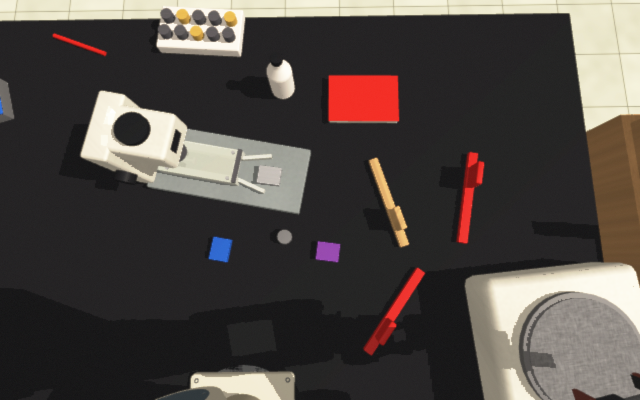

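Candidates for the stick: wooden at top (388,202), red at (470,197) and red at (394,311); the wooden one is meant. Blocks: grey steel at (269,175), blue at (220,249) and purple at (328,251); grey is meant. I'll confirm both in one enlarged crop.

```bash
python3 - <<'E'
from h import *
i=cv2.imread("pics/top0.png")
a=cv2.resize(i[120:220,140:320],None,fx=4,fy=4,interpolation=cv2.INTER_CUBIC)
b=cv2.resize(i[150:255,355:420],None,fx=4,fy=4,interpolation=cv2.INTER_CUBIC)
c=np.zeros((600,800,3),np.uint8)
a=cv2.resize(i[120:220,185:320],None,fx=4,fy=4,interpolation=cv2.INTER_CUBIC)
c[:400,:540]=a; c[:420,540:800]=b
cv2.imwrite("pics/c1.png",c[:420])
E
```

```text
(no output)
```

View pics/c1.png

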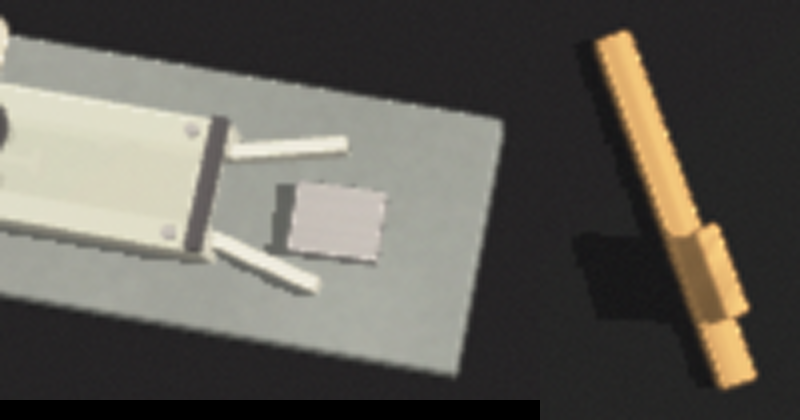

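The crop shows the wooden stick (nose at the top, fin near the tail) and the grey block in front of the mouth between the lead-ins. Next I compute poses.

```bash
cat > m.py <<'E'
from h import *
import pickle
d=pickle.load(open("top.pkl","rb"))
L=lambda x,y,z: px2w(d,185+(x+.5)/4-.5,120+(y+.5)/4-.5,z)
R=lambda x,y,z: px2w(d,355+(x-540+.5)/4-.5,150+(y+.5)/4-.5,z)
c1,c2=L(503,121,.025),L(457,376,.025); e1,e2=L(15,36,.025),L(2,294,.025)
print("deck",c1,c2,np.linalg.norm(c1-c2))
a=lambda v:np.arctan2(v[1],v[0])
print("head edges",a(e1-c1),a(e2-c2),"front",a(c2-c1),a(c1-c2)+np.pi/2)
b=[L(*p,.041) for p in((297,182),(386,190),(376,262),(288,253))]
print("block",b,np.mean(b,0),a(b[0]-b[1]),a(b[3]-b[2]))
n=[R(597,42,.014),R(631,31,.014)];t=[R(720,388,.007),R(756,375,.014)]
n=np.mean(n,0);t=np.mean([R(720,388,.014),R(756,375,.014)],0)
print("stick",n,t,np.linalg.norm(n-t),a(n-t)); u=(n-t)/np.linalg.norm(n-t); print("grip",n-.15*u,t+.06*u)
f=[R(*p,.065) for p in((701,232),(718,224),(747,310),(730,318))];print("fin",np.mean(f,0),f)
E
python3 m.py
```

```text
deck [ 0.58928485 -0.14846447  0.025     ] [ 0.44280028 -0.12219172  0.025     ] 0.1488219902666759
head edges 1.3803573355146899 1.3809799825340732 front 2.964124460541744 1.3933281337468473
block [array([ 0.5505539 , -0.03409786,  0.041     ]), array([ 0.54538998, -0.08374367,  0.041     ]), array([ 0.50460606, -0.07856448,  0.041     ]), array([ 0.51022954, -0.029866  ,  0.041     ])] [ 0.52769487 -0.056568    0.041     ] 1.46715376683031 1.4558299889151376
stick [ 0.56968606 -0.29270972  0.014     ] [ 0.37167691 -0.35472149  0.014     ] 0.20749236737823165 0.3035008452505923
grip [ 0.42654165 -0.33753915  0.014     ] [ 0.42893467 -0.33678972  0.014     ]
fin [ 0.42773096 -0.33892686  0.065     ] [array([ 0.44843268, -0.32777906,  0.065     ]), array([ 0.45260048, -0.33693616,  0.065     ]), array([ 0.40698981, -0.35003484,  0.065     ]), array([ 0.40290087, -0.34095738,  0.065     ])]
```

```bash
cat >> h.py <<'E'
def go(x,y,z,yaw):
    s=state(); R=cv2.Rodrigues(np.array(s["orientation"],float))[0]
    Rt=np.array([[np.cos(yaw),np.sin(yaw),0],[np.sin(yaw),-np.cos(yaw),0],[0,0,-1.]])
    d=R.T@(np.array([x,y,z])-s["position"])*100; r=cv2.Rodrigues(R.T@Rt)[0].ravel()
    print("shift cm",d.round(2),"rot",r.round(4),"yaw now",round(np.arctan2(R[1,0],R[0,0]),4),"pos",s["position"].round(4),"t",round(s["t"],2),"F",s["wrist_force"].round(1),"gap",round(s["finger_gap"],4))
MH=1.383; MO=np.array([.5431,.0072])
def mk(xm,ym): c,s=np.cos(MH),np.sin(MH); return MO+np.array([c*xm-s*ym,s*xm+c*ym])
E
python3 -c "
from h import *
go(.428,-.338,.19,.3035)"
```

```text
shift cm [ 33.89 -19.72   3.23] rot [-0.0014 -0.0001 -0.0717] yaw now 0.2318 pos [ 0.1435 -0.6078  0.222 ] t 0.1 F [-0.   0.5 -0.7] gap 0.0879
```

Request:
jog_arm --rows '[{"x": 5, "y": -3}, {"x": 10, "y": -6}, {"x": 15, "y": -9, "rz": -0.03}, {"x": 20, "y": -12, "rz": -0.05}, {"x": 25, "y": -15, "rz": -0.07}, {"x": 30, "y": -17.5, "rz": -0.072}, {"x": 33.9, "y": -19.7, "z": 2, "rz": -0.072}, {"x": 33.9, "y": -19.7, "z": 3.2, "rz": -0.072}, {"x": 33.9, "y": -19.7, "z": 3.2, "rz": -0.072}, {"x": 33.9, "y": -19.7, "z": 3.2, "rz": -0.072}]'

```text
schema error: expected keys x, y, z, rx, ry, rz, claw
```

```bash
python3 -c "
from h import *
import pickle
go(.428,-.338,.19,.3035)
d=grab('wrist','pics/w1.png');pickle.dump(d,open('w1.pkl','wb'));print(d['mount'])"
```

```text
shift cm [ 33.89 -19.72   3.23] rot [-0.0014 -0.0001 -0.0717] yaw now 0.2318 pos [ 0.1435 -0.6078  0.222 ] t 0.1 F [-0.   0.5 -0.7] gap 0.0879
[[ 2.33735641e-05  9.60461095e-01  2.78414232e-01  7.58741388e-02]
 [ 9.99999996e-01 -4.50192023e-05  7.13527761e-05  2.95168969e-04]
 [ 8.10655521e-05  2.78414229e-01 -9.60461093e-01 -1.61749500e-01]
 [ 0.00000000e+00  0.00000000e+00  0.00000000e+00  1.00000000e+00]]
```

View pics/w1.png

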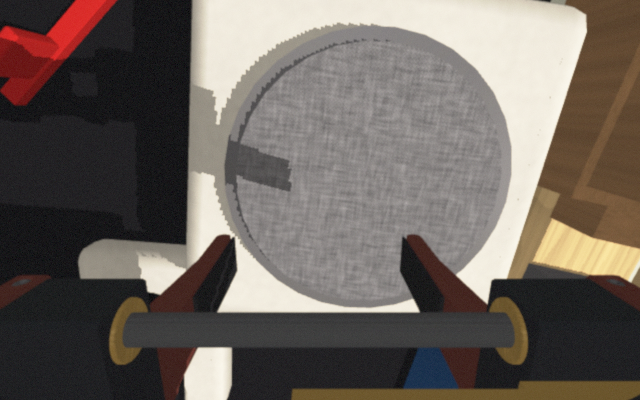

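The move was refused because every key is required, so the picture only shows the fingers above the grey turntable. I'll resend it with all keys.

Request:
jog_arm --rows '[{"x": 5, "y": -3, "z": 0, "rx": 0, "ry": 0, "rz": 0, "claw": 8.7}, {"x": 10, "y": -6, "z": 0, "rx": 0, "ry": 0, "rz": 0, "claw": 8.7}, {"x": 15, "y": -9, "z": 0, "rx": 0, "ry": 0, "rz": -0.03, "claw": 8.7}, {"x": 20, "y": -12, "z": 0, "rx": 0, "ry": 0, "rz": -0.05, "claw": 8.7}, {"x": 25, "y": -15, "z": 0, "rx": 0, "ry": 0, "rz": -0.072, "claw": 8.7}, {"x": 30, "y": -17.5, "z": 0, "rx": 0, "ry": 0, "rz": -0.072, "claw": 8.7}, {"x": 33.9, "y": -19.7, "z": 2, "rx": 0, "ry": 0, "rz": -0.072, "claw": 6}, {"x": 33.9, "y": -19.7, "z": 3.2, "rx": 0, "ry": 0, "rz": -0.072, "claw": 6}, {"x": 33.9, "y": -19.7, "z": 3.2, "rx": 0, "ry": 0, "rz": -0.072, "claw": 6}, {"x": 33.9, "y": -19.7, "z": 3.2, "rx": 0, "ry": 0, "rz": -0.072, "claw": 6}]'

```text
t: 1.4
position: [0.4276, -0.3396, 0.1909]
orientation: [3.106, 0.473, 0.0]
wrist_force: [-0.6, -0.7, -0.4]
finger_gap: 0.0603
finger_force: 0.0
```

```bash
python3 -c "
from h import *
import pickle
go(.428,-.338,.19,.3035)
d=grab('wrist','pics/w2.png');pickle.dump(d,open('w2.pkl','wb'))"
```

```text
shift cm [ 0.08 -0.14  0.09] rot [ 0.0002  0.     -0.0012] yaw now 0.3023 pos [ 0.4276 -0.3396  0.1909] t 1.4 F [-0.6 -0.7 -0.4] gap 0.0603
```

View pics/w2.png

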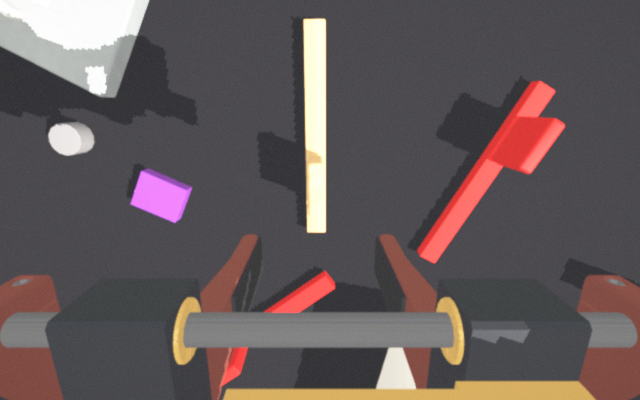

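```bash
python3 - <<'E'
from h import *
import pickle
d=pickle.load(open("w2.pkl","rb"))
print(camw(d)[:3,3],d['fx'],d['cx'],d['cy'])
n=np.mean([px2w(d,*p,.014) for p in((304,19),(325,19))],0);t=np.mean([px2w(d,*p,.014) for p in((307,225),(326,225))],0)
v=n-t;print(n,t,np.linalg.norm(v),np.arctan2(v[1],v[0]))
print(w2px(d,[.428,-.338,.065]),w2px(d,[.5697,-.2927,.014]),w2px(d,[.3717,-.3547,.014]))
E
```

```text
[ 0.50011376 -0.31726034  0.35268869] 331.7712623017263 318.0987764185364 200.95814135349724
[ 0.57126975 -0.29165597  0.014     ] [ 0.37993181 -0.35297065  0.014     ] 0.2009221183645418 0.31011316245779685
[316.19099114 191.96932256] [315.08220334  21.19268578] [315.77817169 232.20526368]
```

The wrist view confirms the wooden stick with its nose at (314,19) and tail at (316,232). It lies between the fingers, in line with them. Next: descend and grip.

Request:
jog_arm --rows '[{"x": 0.07, "y": -0.23, "z": 5, "rx": 0, "ry": 0, "rz": -0.003, "claw": 6}, {"x": 0.07, "y": -0.23, "z": 10, "rx": 0, "ry": 0, "rz": -0.003, "claw": 6}, {"x": 0.07, "y": -0.23, "z": 14, "rx": 0, "ry": 0, "rz": -0.003, "claw": 6}, {"x": 0.07, "y": -0.23, "z": 16.8, "rx": 0, "ry": 0, "rz": -0.003, "claw": 6}, {"x": 0.07, "y": -0.23, "z": 16.8, "rx": 0, "ry": 0, "rz": -0.003, "claw": 6}, {"x": 0.07, "y": -0.23, "z": 16.8, "rx": 0, "ry": 0, "rz": -0.003, "claw": 3}, {"x": 0.07, "y": -0.23, "z": 16.8, "rx": 0, "ry": 0, "rz": -0.003, "claw": 1}, {"x": 0.07, "y": -0.23, "z": 16.8, "rx": 0, "ry": 0, "rz": -0.003, "claw": 0.8}, {"x": 0.07, "y": -0.23, "z": 16.8, "rx": 0, "ry": 0, "rz": -0.003, "claw": 0.8}, {"x": 0.07, "y": -0.23, "z": 16.8, "rx": 0, "ry": 0, "rz": -0.003, "claw": 0.8}, {"x": 0.07, "y": -0.23, "z": 16.8, "rx": 0, "ry": 0, "rz": -0.003, "claw": 0.8}]' --force 50

```text
t: 2.82
position: [0.4284, -0.3363, 0.0229]
orientation: [3.105, 0.48, 0.0]
wrist_force: [-0.2, 0.4, 4.1]
finger_gap: 0.0139
finger_force: 50.0
```

```bash
python3 -c "
from h import *
go(*mk(-.262,0),.12,1.383)"
```

```text
shift cm [ 8.87 -6.22 -9.71] rot [ 2.0000e-04 -0.0000e+00 -1.0761e+00] yaw now 0.3069 pos [ 0.4284 -0.3363  0.0229] t 2.83 F [-0.2  0.4  4.1] gap 0.0139
```

Request:
jog_arm --rows '[{"x": 0, "y": 0, "z": -2, "rx": 0, "ry": 0, "rz": 0, "claw": 0.8}, {"x": 0, "y": 0, "z": -5, "rx": 0, "ry": 0, "rz": 0, "claw": 0.8}, {"x": 0, "y": 0, "z": -8.5, "rx": 0, "ry": 0, "rz": 0, "claw": 0.8}, {"x": 0, "y": 0, "z": -9.7, "rx": 0, "ry": 0, "rz": -0.1, "claw": 0.8}, {"x": 1, "y": -0.7, "z": -9.7, "rx": 0, "ry": 0, "rz": -0.25, "claw": 0.8}, {"x": 2.5, "y": -1.6, "z": -9.7, "rx": 0, "ry": 0, "rz": -0.4, "claw": 0.8}, {"x": 4, "y": -2.7, "z": -9.7, "rx": 0, "ry": 0, "rz": -0.55, "claw": 0.8}, {"x": 5.5, "y": -3.8, "z": -9.7, "rx": 0, "ry": 0, "rz": -0.7, "claw": 0.8}, {"x": 7, "y": -4.9, "z": -9.7, "rx": 0, "ry": 0, "rz": -0.85, "claw": 0.8}, {"x": 8.2, "y": -5.8, "z": -9.7, "rx": 0, "ry": 0, "rz": -1.0, "claw": 0.8}, {"x": 8.9, "y": -6.2, "z": -9.7, "rx": 0, "ry": 0, "rz": -1.076, "claw": 0.8}, {"x": 8.9, "y": -6.2, "z": -9.7, "rx": 0, "ry": 0, "rz": -1.076, "claw": 0.8}, {"x": 8.9, "y": -6.2, "z": -9.7, "rx": 0, "ry": 0, "rz": -1.076, "claw": 0.8}]'

```text
t: 4.45
position: [0.494, -0.2503, 0.1195]
orientation: [-2.421, -2.001, 0.0]
wrist_force: [-0.6, -0.1, -0.9]
finger_gap: 0.0138
finger_force: 50.0
```

```bash
python3 - <<'E'
from h import *
import pickle
go(*mk(-.262,0),.12,1.383)
d=grab('wrist');pickle.dump(d,open('w3.pkl','wb'))
t=grab('top');pickle.dump(t,open('t3.pkl','wb'))
i=cv2.cvtColor(d["img"],cv2.COLOR_RGB2BGR);j=cv2.cvtColor(t["img"],cv2.COLOR_RGB2BGR)
a=cv2.resize(i[0:260,190:450],(600,600),interpolation=cv2.INTER_CUBIC)
cv2.imwrite("pics/w3.png",a)
E
```

```text
shift cm [ 0.02  0.01 -0.05] rot [-0.0005 -0.0001 -0.0017] yaw now 1.3813 pos [ 0.494  -0.2503  0.1195] t 4.45 F [-0.6 -0.1 -0.9] gap 0.0138
```

View pics/w3.png

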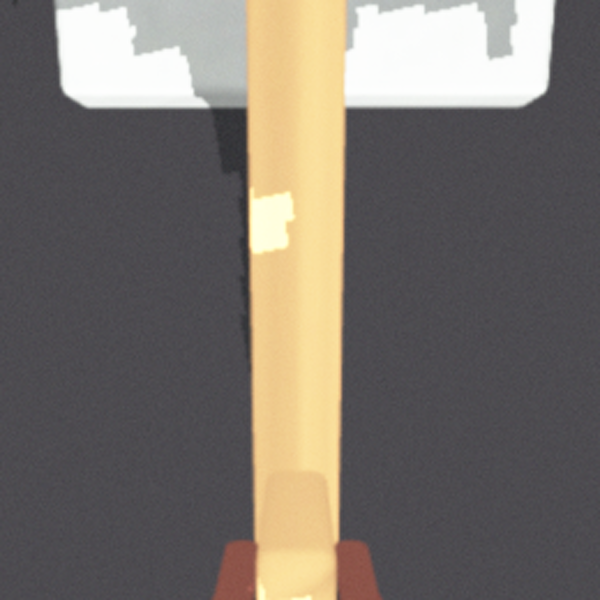

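The stick is straight in the gripper (mid column about 297). The deck's mid is about column 306, so it is slightly to the right. I'll check that offset and look from the top.

```bash
python3 - <<'E'
from h import *
import pickle
d=pickle.load(open("w3.pkl","rb"));t=pickle.load(open("t3.pkl","rb"))
f=lambda x,y:px2w(d,190+(x+.5)*26/60-.5,(y+.5)*26/60-.5,.025)
P=[f(55,0),f(556,0),f(62,80),f(549,80),f(300,97)]
T=lambda p:[np.dot(p[:2]-MO,(np.cos(MH),np.sin(MH))),np.dot(p[:2]-MO,(-np.sin(MH),np.cos(MH)))]
for p in P: print(np.round(T(p),4))
j=cv2.cvtColor(t["img"],cv2.COLOR_RGB2BGR)
cv2.imwrite("pics/t3.png",cv2.resize(j[120:240,195:335],(700,600),interpolation=cv2.INTER_CUBIC))
E
```

```text
[-0.1171  0.0717]
[-0.1174 -0.0767]
[-0.1387  0.0715]
[-0.1389 -0.0766]
[-0.1435 -0.0009]
```

View pics/t3.png

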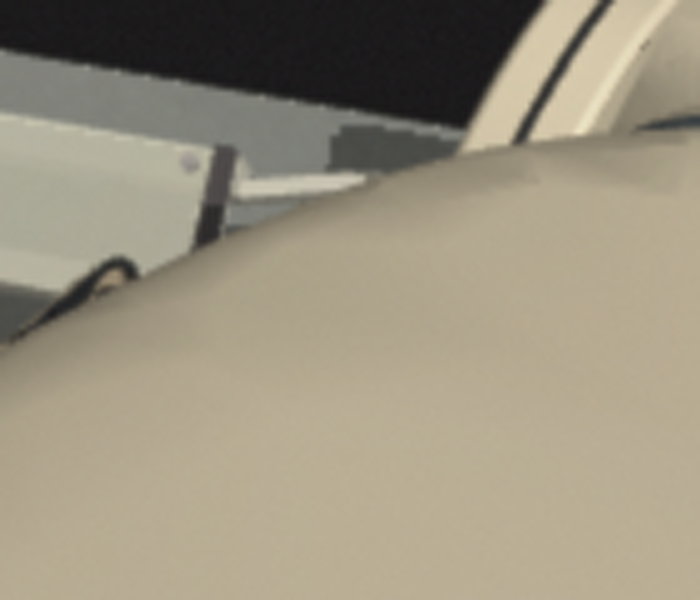

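The arm hides the block from the top view: only the mouth bar at about (215,195) in the crop shows. The wrist view puts the machine axis 2–3 mm to the −y side, so I shift by 2 mm and descend behind the block.

```bash
sed -i 's/^def mk/MO=MO+.002*np.array([np.sin(MH),-np.cos(MH)])\ndef mk/' h.py; python3 -c "
from h import *
go(*mk(-.262,0),.0495,1.383)"
```

```text
shift cm [0.03 0.21 7.01] rot [-0.0003 -0.     -0.0016] yaw now 1.3814 pos [ 0.494  -0.2505  0.1196] t 4.55 F [-0.5 -0.3 -1.6] gap 0.0136
```

Request:
jog_arm --rows '[{"x": 0, "y": 0.2, "z": 2, "rx": 0, "ry": 0, "rz": 0, "claw": 0.8}, {"x": 0, "y": 0.2, "z": 4, "rx": 0, "ry": 0, "rz": 0, "claw": 0.8}, {"x": 0, "y": 0.2, "z": 5.5, "rx": 0, "ry": 0, "rz": 0, "claw": 0.8}, {"x": 0, "y": 0.2, "z": 6.5, "rx": 0, "ry": 0, "rz": 0, "claw": 0.8}, {"x": 0, "y": 0.2, "z": 7.0, "rx": 0, "ry": 0, "rz": 0, "claw": 0.8}, {"x": 0, "y": 0.2, "z": 7.0, "rx": 0, "ry": 0, "rz": 0, "claw": 0.8}, {"x": 0, "y": 0.2, "z": 7.0, "rx": 0, "ry": 0, "rz": 0, "claw": 0.8}]'

```text
t: 5.42
position: [0.4967, -0.2508, 0.0502]
orientation: [2.419, 2.003, 0.0]
wrist_force: [0.1, 0.0, -1.5]
finger_gap: 0.0136
finger_force: 50.0
```

```bash
python3 - <<'E'
from h import *
go(*mk(-.262,0),.0495,1.383)
t=grab('scene')
j=cv2.cvtColor(t["img"],cv2.COLOR_RGB2BGR)
cv2.imwrite("pics/s4.png",cv2.resize(j[130:330,250:450],(600,600),interpolation=cv2.INTER_CUBIC))
E
```

```text
shift cm [ 0.01 -0.06  0.07] rot [ 0.0008  0.0003 -0.0002] yaw now 1.3828 pos [ 0.4967 -0.2508  0.0502] t 5.42 F [ 0.1  0.  -1.5] gap 0.0136
```

View pics/s4.png

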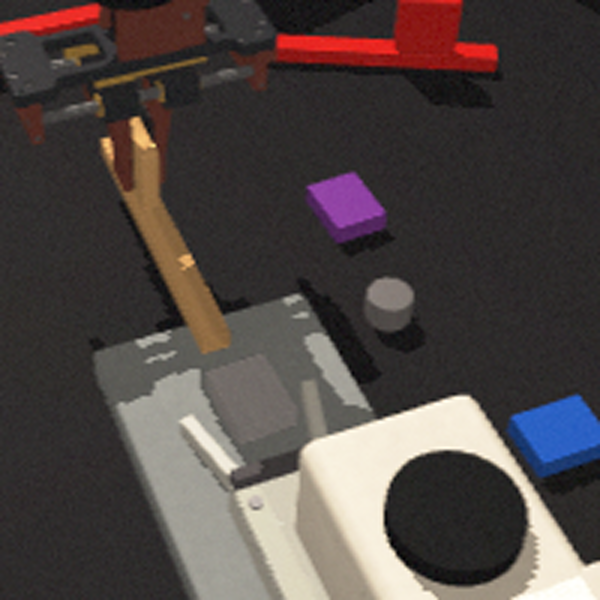

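The view shows the stick nose at (215,347), centred just behind the block at (250,395). Next: push slowly.

Request:
jog_arm --rows '[{"x": 0.4, "y": 0, "z": 0.06, "rx": 0, "ry": 0, "rz": 0, "claw": 0.8}, {"x": 0.8, "y": 0, "z": 0.06, "rx": 0, "ry": 0, "rz": 0, "claw": 0.8}, {"x": 1.1, "y": 0, "z": 0.06, "rx": 0, "ry": 0, "rz": 0, "claw": 0.8}, {"x": 1.3, "y": 0, "z": 0.06, "rx": 0, "ry": 0, "rz": 0, "claw": 0.8}, {"x": 1.5, "y": 0, "z": 0.06, "rx": 0, "ry": 0, "rz": 0, "claw": 0.8}, {"x": 1.7, "y": 0, "z": 0.06, "rx": 0, "ry": 0, "rz": 0, "claw": 0.8}, {"x": 1.9, "y": 0, "z": 0.06, "rx": 0, "ry": 0, "rz": 0, "claw": 0.8}, {"x": 2.1, "y": 0, "z": 0.06, "rx": 0, "ry": 0, "rz": 0, "claw": 0.8}, {"x": 2.3, "y": 0, "z": 0.06, "rx": 0, "ry": 0, "rz": 0, "claw": 0.8}, {"x": 2.5, "y": 0, "z": 0.06, "rx": 0, "ry": 0, "rz": 0, "claw": 0.8}, {"x": 2.7, "y": 0, "z": 0.06, "rx": 0, "ry": 0, "rz": 0, "claw": 0.8}, {"x": 2.9, "y": 0, "z": 0.06, "rx": 0, "ry": 0, "rz": 0, "claw": 0.8}, {"x": 3.1, "y": 0, "z": 0.06, "rx": 0, "ry": 0, "rz": 0, "claw": 0.8}, {"x": 3.3, "y": 0, "z": 0.06, "rx": 0, "ry": 0, "rz": 0, "claw": 0.8}, {"x": 3.5, "y": 0, "z": 0.06, "rx": 0, "ry": 0, "rz": 0, "claw": 0.8}, {"x": 3.7, "y": 0, "z": 0.06, "rx": 0, "ry": 0, "rz": 0, "claw": 0.8}]'

```text
t: 7.48
position: [0.5033, -0.2142, 0.0491]
orientation: [2.42, 2.003, 0.0]
wrist_force: [-0.8, -1.0, -1.3]
finger_gap: 0.0138
finger_force: 50.0
```

```bash
python3 - <<'E'
from h import *
go(*mk(-.262,0),.0495,1.383)
E
```

```text
shift cm [-3.71 -0.02 -0.04] rot [ 0.0001 -0.     -0.0003] yaw now 1.3827 pos [ 0.5033 -0.2142  0.0491] t 7.47 F [-0.8 -1.  -1.3] gap 0.0138
```

Request:
jog_arm --rows '[{"x": 0.2, "y": 0, "z": 0, "rx": 0, "ry": 0, "rz": 0, "claw": 0.8}, {"x": 0.4, "y": 0, "z": 0, "rx": 0, "ry": 0, "rz": 0, "claw": 0.8}, {"x": 0.6, "y": 0, "z": 0, "rx": 0, "ry": 0, "rz": 0, "claw": 0.8}, {"x": 0.8, "y": 0, "z": 0, "rx": 0, "ry": 0, "rz": 0, "claw": 0.8}, {"x": 1.0, "y": 0, "z": 0, "rx": 0, "ry": 0, "rz": 0, "claw": 0.8}, {"x": 1.2, "y": 0, "z": 0, "rx": 0, "ry": 0, "rz": 0, "claw": 0.8}, {"x": 1.4, "y": 0, "z": 0, "rx": 0, "ry": 0, "rz": 0, "claw": 0.8}, {"x": 1.6, "y": 0, "z": 0, "rx": 0, "ry": 0, "rz": 0, "claw": 0.8}, {"x": 1.8, "y": 0, "z": 0, "rx": 0, "ry": 0, "rz": 0, "claw": 0.8}, {"x": 2.0, "y": 0, "z": 0, "rx": 0, "ry": 0, "rz": 0, "claw": 0.8}, {"x": 2.2, "y": 0, "z": 0, "rx": 0, "ry": 0, "rz": 0, "claw": 0.8}, {"x": 2.4, "y": 0, "z": 0, "rx": 0, "ry": 0, "rz": 0, "claw": 0.8}, {"x": 2.6, "y": 0, "z": 0, "rx": 0, "ry": 0, "rz": 0, "claw": 0.8}, {"x": 2.8, "y": 0, "z": 0, "rx": 0, "ry": 0, "rz": 0, "claw": 0.8}, {"x": 3.0, "y": 0, "z": 0, "rx": 0, "ry": 0, "rz": 0, "claw": 0.8}]'

```text
t: 9.35
position: [0.5089, -0.1847, 0.0491]
orientation: [-2.42, -2.003, -0.0]
wrist_force: [-0.7, -2.0, -0.8]
finger_gap: 0.0135
finger_force: 50.0
```

Request:
jog_arm --rows '[{"x": 0.15, "y": 0, "z": 0, "rx": 0, "ry": 0, "rz": 0, "claw": 0.8}, {"x": 0.3, "y": 0, "z": 0, "rx": 0, "ry": 0, "rz": 0, "claw": 0.8}, {"x": 0.45, "y": 0, "z": 0, "rx": 0, "ry": 0, "rz": 0, "claw": 0.8}, {"x": 0.6, "y": 0, "z": 0, "rx": 0, "ry": 0, "rz": 0, "claw": 0.8}, {"x": 0.75, "y": 0, "z": 0, "rx": 0, "ry": 0, "rz": 0, "claw": 0.8}, {"x": 0.9, "y": 0, "z": 0, "rx": 0, "ry": 0, "rz": 0, "claw": 0.8}, {"x": 1.05, "y": 0, "z": 0, "rx": 0, "ry": 0, "rz": 0, "claw": 0.8}, {"x": 1.2, "y": 0, "z": 0, "rx": 0, "ry": 0, "rz": 0, "claw": 0.8}, {"x": 1.35, "y": 0, "z": 0, "rx": 0, "ry": 0, "rz": 0, "claw": 0.8}, {"x": 1.5, "y": 0, "z": 0, "rx": 0, "ry": 0, "rz": 0, "claw": 0.8}]'

```text
t: 10.6
position: [0.5118, -0.17, 0.0491]
orientation: [2.42, 2.003, 0.0]
wrist_force: [0.6, -2.5, -0.9]
finger_gap: 0.0141
finger_force: 50.0
```

Request:
jog_arm --rows '[{"x": 0.2, "y": 0, "z": 0, "rx": 0, "ry": 0, "rz": 0, "claw": 0.8}, {"x": 0.4, "y": 0, "z": 0, "rx": 0, "ry": 0, "rz": 0, "claw": 0.8}, {"x": 0.6, "y": 0, "z": 0, "rx": 0, "ry": 0, "rz": 0, "claw": 0.8}, {"x": 0.8, "y": 0, "z": 0, "rx": 0, "ry": 0, "rz": 0, "claw": 0.8}, {"x": 1.0, "y": 0, "z": 0, "rx": 0, "ry": 0, "rz": 0, "claw": 0.8}, {"x": 1.2, "y": 0, "z": 0, "rx": 0, "ry": 0, "rz": 0, "claw": 0.8}, {"x": 1.4, "y": 0, "z": 0, "rx": 0, "ry": 0, "rz": 0, "claw": 0.8}, {"x": 1.6, "y": 0, "z": 0, "rx": 0, "ry": 0, "rz": 0, "claw": 0.8}, {"x": 1.8, "y": 0, "z": 0, "rx": 0, "ry": 0, "rz": 0, "claw": 0.8}, {"x": 2.0, "y": 0, "z": 0, "rx": 0, "ry": 0, "rz": 0, "claw": 0.8}, {"x": 2.2, "y": 0, "z": 0, "rx": 0, "ry": 0, "rz": 0, "claw": 0.8}, {"x": 2.4, "y": 0, "z": 0, "rx": 0, "ry": 0, "rz": 0, "claw": 0.8}, {"x": 2.6, "y": 0, "z": 0, "rx": 0, "ry": 0, "rz": 0, "claw": 0.8}, {"x": 2.8, "y": 0, "z": 0, "rx": 0, "ry": 0, "rz": 0, "claw": 0.8}, {"x": 3.0, "y": 0, "z": 0, "rx": 0, "ry": 0, "rz": 0, "claw": 0.8}, {"x": 3.2, "y": 0, "z": 0, "rx": 0, "ry": 0, "rz": 0, "claw": 0.8}]'

```text
t: 12.6
position: [0.5176, -0.1385, 0.0491]
orientation: [-2.42, -2.003, 0.0]
wrist_force: [0.3, -0.6, -1.5]
finger_gap: 0.0139
finger_force: 50.0
```

Request:
jog_arm --rows '[{"x": 0.16, "y": 0, "z": 0, "rx": 0, "ry": 0, "rz": 0, "claw": 0.8}, {"x": 0.32, "y": 0, "z": 0, "rx": 0, "ry": 0, "rz": 0, "claw": 0.8}, {"x": 0.48, "y": 0, "z": 0, "rx": 0, "ry": 0, "rz": 0, "claw": 0.8}, {"x": 0.64, "y": 0, "z": 0, "rx": 0, "ry": 0, "rz": 0, "claw": 0.8}, {"x": 0.8, "y": 0, "z": 0, "rx": 0, "ry": 0, "rz": 0, "claw": 0.8}, {"x": 0.96, "y": 0, "z": 0, "rx": 0, "ry": 0, "rz": 0, "claw": 0.8}, {"x": 1.12, "y": 0, "z": 0, "rx": 0, "ry": 0, "rz": 0, "claw": 0.8}, {"x": 1.28, "y": 0, "z": 0, "rx": 0, "ry": 0, "rz": 0, "claw": 0.8}, {"x": 1.44, "y": 0, "z": 0, "rx": 0, "ry": 0, "rz": 0, "claw": 0.8}, {"x": 1.6, "y": 0, "z": 0, "rx": 0, "ry": 0, "rz": 0, "claw": 0.8}, {"x": 1.76, "y": 0, "z": 0, "rx": 0, "ry": 0, "rz": 0, "claw": 0.8}, {"x": 1.92, "y": 0, "z": 0, "rx": 0, "ry": 0, "rz": 0, "claw": 0.8}, {"x": 2.08, "y": 0, "z": 0, "rx": 0, "ry": 0, "rz": 0, "claw": 0.8}, {"x": 2.24, "y": 0, "z": 0, "rx": 0, "ry": 0, "rz": 0, "claw": 0.8}, {"x": 2.4, "y": 0, "z": 0, "rx": 0, "ry": 0, "rz": 0, "claw": 0.8}, {"x": 2.6, "y": 0, "z": 0, "rx": 0, "ry": 0, "rz": 0, "claw": 0.8}]'

```text
t: 14.6
position: [0.5225, -0.1131, 0.0491]
orientation: [2.42, 2.003, -0.0]
wrist_force: [-0.4, -5.5, 0.4]
finger_gap: 0.0139
finger_force: 50.0
```

```bash
python3 - <<'E'
from h import *
go(*mk(-.150+.07,0),.0493,1.383)
E
```

```text
shift cm [ 4.2  -0.02 -0.02] rot [-0.0001  0.0001 -0.0002] yaw now 1.3828 pos [ 0.5225 -0.1131  0.0491] t 14.6 F [-0.4 -5.5  0.4] gap 0.0139
```

Request:
jog_arm --rows '[{"x": 0.15, "y": 0, "z": 0, "rx": 0, "ry": 0, "rz": 0, "claw": 0.8}, {"x": 0.3, "y": 0, "z": 0, "rx": 0, "ry": 0, "rz": 0, "claw": 0.8}, {"x": 0.45, "y": 0, "z": 0, "rx": 0, "ry": 0, "rz": 0, "claw": 0.8}, {"x": 0.6, "y": 0, "z": 0, "rx": 0, "ry": 0, "rz": 0, "claw": 0.8}, {"x": 0.75, "y": 0, "z": 0, "rx": 0, "ry": 0, "rz": 0, "claw": 0.8}, {"x": 0.9, "y": 0, "z": 0, "rx": 0, "ry": 0, "rz": 0, "claw": 0.8}, {"x": 1.05, "y": 0, "z": 0, "rx": 0, "ry": 0, "rz": 0, "claw": 0.8}, {"x": 1.2, "y": 0, "z": 0, "rx": 0, "ry": 0, "rz": 0, "claw": 0.8}, {"x": 1.35, "y": 0, "z": 0, "rx": 0, "ry": 0, "rz": 0, "claw": 0.8}, {"x": 1.5, "y": 0, "z": 0, "rx": 0, "ry": 0, "rz": 0, "claw": 0.8}]'

```text
t: 15.85
position: [0.5252, -0.0983, 0.0491]
orientation: [-2.42, -2.003, 0.0]
wrist_force: [-1.8, -4.9, -0.7]
finger_gap: 0.0134
finger_force: 50.0
```

Request:
jog_arm --rows '[{"x": 0.15, "y": 0, "z": 0, "rx": 0, "ry": 0, "rz": 0, "claw": 0.8}, {"x": 0.3, "y": 0, "z": 0, "rx": 0, "ry": 0, "rz": 0, "claw": 0.8}, {"x": 0.45, "y": 0, "z": 0, "rx": 0, "ry": 0, "rz": 0, "claw": 0.8}, {"x": 0.6, "y": 0, "z": 0, "rx": 0, "ry": 0, "rz": 0, "claw": 0.8}, {"x": 0.75, "y": 0, "z": 0, "rx": 0, "ry": 0, "rz": 0, "claw": 0.8}, {"x": 0.9, "y": 0, "z": 0, "rx": 0, "ry": 0, "rz": 0, "claw": 0.8}, {"x": 1.05, "y": 0, "z": 0, "rx": 0, "ry": 0, "rz": 0, "claw": 0.8}, {"x": 1.2, "y": 0, "z": 0, "rx": 0, "ry": 0, "rz": 0, "claw": 0.8}]'

```text
t: 16.85
position: [0.5275, -0.0865, 0.0491]
orientation: [-2.42, -2.003, 0.0]
wrist_force: [-0.7, -5.2, 1.2]
finger_gap: 0.0136
finger_force: 50.0
```

Request:
jog_arm --rows '[{"x": 0.12, "y": 0, "z": 0, "rx": 0, "ry": 0, "rz": 0, "claw": 0.8}, {"x": 0.24, "y": 0, "z": 0, "rx": 0, "ry": 0, "rz": 0, "claw": 0.8}, {"x": 0.36, "y": 0, "z": 0, "rx": 0, "ry": 0, "rz": 0, "claw": 0.8}, {"x": 0.48, "y": 0, "z": 0, "rx": 0, "ry": 0, "rz": 0, "claw": 0.8}, {"x": 0.6, "y": 0, "z": 0, "rx": 0, "ry": 0, "rz": 0, "claw": 0.8}, {"x": 0.72, "y": 0, "z": 0, "rx": 0, "ry": 0, "rz": 0, "claw": 0.8}, {"x": 0.84, "y": 0, "z": 0, "rx": 0, "ry": 0, "rz": 0, "claw": 0.8}, {"x": 1.0, "y": 0, "z": 0, "rx": 0, "ry": 0, "rz": 0, "claw": 0.8}]'

```text
t: 17.85
position: [0.5293, -0.0771, 0.0491]
orientation: [2.42, 2.003, -0.001]
wrist_force: [-1.5, -7.5, 2.0]
finger_gap: 0.014
finger_force: 50.0
```

Request:
jog_arm --rows '[{"x": 0.07, "y": 0, "z": 0, "rx": 0, "ry": 0, "rz": 0, "claw": 0.8}, {"x": 0.14, "y": 0, "z": 0, "rx": 0, "ry": 0, "rz": 0, "claw": 0.8}, {"x": 0.2, "y": 0, "z": 0, "rx": 0, "ry": 0, "rz": 0, "claw": 0.8}]'

```text
t: 18.23
position: [0.5297, -0.0753, 0.0492]
orientation: [2.42, 2.003, -0.001]
wrist_force: [-1.8, -8.6, 0.9]
finger_gap: 0.0139
finger_force: 50.0
```

Request:
jog_arm --rows '[{"x": 0.07, "y": 0, "z": 0, "rx": 0, "ry": 0, "rz": 0, "claw": 0.8}, {"x": 0.14, "y": 0, "z": 0, "rx": 0, "ry": 0, "rz": 0, "claw": 0.8}, {"x": 0.2, "y": 0, "z": 0, "rx": 0, "ry": 0, "rz": 0, "claw": 0.8}]'

```text
t: 18.6
position: [0.53, -0.0734, 0.0492]
orientation: [2.419, 2.003, -0.001]
wrist_force: [-0.9, -8.8, 1.1]
finger_gap: 0.0136
finger_force: 50.0
```

Request:
jog_arm --rows '[{"x": 0.07, "y": 0, "z": 0, "rx": 0, "ry": 0, "rz": 0, "claw": 0.8}, {"x": 0.14, "y": 0, "z": 0, "rx": 0, "ry": 0, "rz": 0, "claw": 0.8}, {"x": 0.2, "y": 0, "z": 0, "rx": 0, "ry": 0, "rz": 0, "claw": 0.8}]'

```text
t: 18.98
position: [0.5304, -0.0715, 0.0492]
orientation: [2.42, 2.003, -0.001]
wrist_force: [-1.0, -9.3, 1.5]
finger_gap: 0.0141
finger_force: 50.0
```

Request:
jog_arm --rows '[{"x": 0.07, "y": 0, "z": 0, "rx": 0, "ry": 0, "rz": 0, "claw": 0.8}, {"x": 0.14, "y": 0, "z": 0, "rx": 0, "ry": 0, "rz": 0, "claw": 0.8}, {"x": 0.14, "y": 0, "z": 0, "rx": 0, "ry": 0, "rz": 0, "claw": 0.8}]'

```text
t: 19.35
position: [0.5306, -0.07, 0.0492]
orientation: [2.42, 2.003, -0.001]
wrist_force: [-1.5, -9.0, 1.8]
finger_gap: 0.0139
finger_force: 50.0
```

Request:
jog_arm --rows '[{"x": 0.07, "y": 0, "z": 0, "rx": 0, "ry": 0, "rz": 0, "claw": 0.8}, {"x": 0.14, "y": 0, "z": 0, "rx": 0, "ry": 0, "rz": 0, "claw": 0.8}, {"x": 0.2, "y": 0, "z": 0, "rx": 0, "ry": 0, "rz": 0, "claw": 0.8}]'

```text
t: 19.73
position: [0.531, -0.0682, 0.0492]
orientation: [2.419, 2.003, -0.001]
wrist_force: [-2.2, -9.6, 2.6]
finger_gap: 0.0133
finger_force: 50.0
```

Request:
jog_arm --rows '[{"x": 0.07, "y": 0, "z": 0, "rx": 0, "ry": 0, "rz": 0, "claw": 0.8}, {"x": 0.14, "y": 0, "z": 0, "rx": 0, "ry": 0, "rz": 0, "claw": 0.8}, {"x": 0.14, "y": 0, "z": 0, "rx": 0, "ry": 0, "rz": 0, "claw": 0.8}]'

```text
t: 20.1
position: [0.5313, -0.0668, 0.0492]
orientation: [2.419, 2.003, -0.001]
wrist_force: [-2.5, -10.3, 3.0]
finger_gap: 0.0139
finger_force: 50.0
```

Request:
jog_arm --rows '[{"x": 0.07, "y": 0, "z": 0, "rx": 0, "ry": 0, "rz": 0, "claw": 0.8}, {"x": 0.14, "y": 0, "z": 0, "rx": 0, "ry": 0, "rz": 0, "claw": 0.8}, {"x": 0.14, "y": 0, "z": 0, "rx": 0, "ry": 0, "rz": 0, "claw": 0.8}]'

```text
t: 20.48
position: [0.5316, -0.0651, 0.0491]
orientation: [2.42, 2.003, -0.001]
wrist_force: [-1.6, -7.4, 1.0]
finger_gap: 0.014
finger_force: 50.0
```

Request:
jog_arm --rows '[{"x": 0.05, "y": 0, "z": 0, "rx": 0, "ry": 0, "rz": 0, "claw": 0.8}, {"x": 0.1, "y": 0, "z": 0, "rx": 0, "ry": 0, "rz": 0, "claw": 0.8}, {"x": 0.1, "y": 0, "z": 0, "rx": 0, "ry": 0, "rz": 0, "claw": 0.8}]'

```text
t: 20.85
position: [0.5317, -0.0641, 0.0491]
orientation: [2.42, 2.003, -0.001]
wrist_force: [-0.1, -7.5, 1.0]
finger_gap: 0.014
finger_force: 50.0
```

Request:
jog_arm --rows '[{"x": 0.05, "y": 0, "z": 0, "rx": 0, "ry": 0, "rz": 0, "claw": 0.8}, {"x": 0.1, "y": 0, "z": 0, "rx": 0, "ry": 0, "rz": 0, "claw": 0.8}, {"x": 0.1, "y": 0, "z": 0, "rx": 0, "ry": 0, "rz": 0, "claw": 0.8}]'

```text
t: 21.22
position: [0.532, -0.0632, 0.0492]
orientation: [2.42, 2.003, -0.001]
wrist_force: [-1.2, -7.3, 1.6]
finger_gap: 0.0139
finger_force: 50.0
```

Request:
jog_arm --rows '[{"x": 0.05, "y": 0, "z": 0, "rx": 0, "ry": 0, "rz": 0, "claw": 0.8}, {"x": 0.1, "y": 0, "z": 0, "rx": 0, "ry": 0, "rz": 0, "claw": 0.8}, {"x": 0.1, "y": 0, "z": 0, "rx": 0, "ry": 0, "rz": 0, "claw": 0.8}]'

```text
t: 21.6
position: [0.5321, -0.0627, 0.0492]
orientation: [2.419, 2.003, -0.001]
wrist_force: [-2.2, -11.2, 2.6]
finger_gap: 0.0138
finger_force: 50.0
```

Request:
jog_arm --rows '[{"x": 0.05, "y": 0, "z": 0, "rx": 0, "ry": 0, "rz": 0, "claw": 0.8}, {"x": 0.1, "y": 0, "z": 0, "rx": 0, "ry": 0, "rz": 0, "claw": 0.8}, {"x": 0.1, "y": 0, "z": 0, "rx": 0, "ry": 0, "rz": 0, "claw": 0.8}]'

```text
t: 21.98
position: [0.5323, -0.0622, 0.0493]
orientation: [2.419, 2.003, -0.002]
wrist_force: [-2.4, -13.8, 2.4]
finger_gap: 0.0138
finger_force: 50.0
```

Request:
jog_arm --rows '[{"x": 0.05, "y": 0, "z": 0, "rx": 0, "ry": 0, "rz": 0, "claw": 0.8}, {"x": 0.1, "y": 0, "z": 0, "rx": 0, "ry": 0, "rz": 0, "claw": 0.8}, {"x": 0.1, "y": 0, "z": 0, "rx": 0, "ry": 0, "rz": 0, "claw": 0.8}]'

```text
t: 22.35
position: [0.5324, -0.0616, 0.0494]
orientation: [2.418, 2.003, -0.003]
wrist_force: [-3.3, -17.5, 3.9]
finger_gap: 0.0142
finger_force: 50.0
```

Request:
jog_arm --rows '[{"x": -0.1, "y": 0, "z": 0, "rx": 0, "ry": 0, "rz": 0, "claw": 0.8}, {"x": -0.2, "y": 0, "z": 0, "rx": 0, "ry": 0, "rz": 0, "claw": 0.8}, {"x": -0.4, "y": 0, "z": 0, "rx": 0, "ry": 0, "rz": 0, "claw": 0.8}, {"x": -0.6, "y": 0, "z": 0, "rx": 0, "ry": 0, "rz": 0, "claw": 0.8}, {"x": -0.8, "y": 0, "z": 0, "rx": 0, "ry": 0, "rz": 0, "claw": 0.8}, {"x": -0.8, "y": 0, "z": 0, "rx": 0, "ry": 0, "rz": 0, "claw": 0.8}]'

```text
t: 23.1
position: [0.531, -0.0674, 0.049]
orientation: [-2.42, -2.003, -0.0]
wrist_force: [-0.9, -0.4, -1.4]
finger_gap: 0.0136
finger_force: 50.0
```

Request:
jog_arm --rows '[{"x": -1, "y": 0, "z": 0, "rx": 0, "ry": 0, "rz": 0, "claw": 0.8}, {"x": -2.5, "y": 0, "z": 0, "rx": 0, "ry": 0, "rz": 0, "claw": 0.8}, {"x": -4, "y": 0, "z": 0, "rx": 0, "ry": 0, "rz": 0, "claw": 0.8}, {"x": -6, "y": 0, "z": 0, "rx": 0, "ry": 0, "rz": 0, "claw": 0.8}, {"x": -8, "y": 0, "z": 0, "rx": 0, "ry": 0, "rz": 0, "claw": 0.8}, {"x": -10, "y": 0, "z": 0, "rx": 0, "ry": 0, "rz": 0, "claw": 0.8}, {"x": -12, "y": 0, "z": 0, "rx": 0, "ry": 0, "rz": 0, "claw": 0.8}, {"x": -14, "y": 0, "z": 0, "rx": 0, "ry": 0, "rz": 0, "claw": 0.8}, {"x": -16, "y": 0, "z": 0, "rx": 0, "ry": 0, "rz": 0, "claw": 0.8}, {"x": -18, "y": 0, "z": 0, "rx": 0, "ry": 0, "rz": 0, "claw": 0.8}, {"x": -18, "y": 0, "z": -3, "rx": 0, "ry": 0, "rz": 0, "claw": 0.8}, {"x": -18, "y": 0, "z": -7, "rx": 0, "ry": 0, "rz": 0, "claw": 0.8}, {"x": -18, "y": 0, "z": -7, "rx": 0, "ry": 0, "rz": 0, "claw": 0.8}]'

```text
t: 24.72
position: [0.4993, -0.2462, 0.1217]
orientation: [2.416, 1.999, 0.003]
wrist_force: [0.4, -0.0, -1.7]
finger_gap: 0.0137
finger_force: 50.0
```

```bash
python3 - <<'E'
from h import *
go(.4284,-.3363,.0229,.307)
t=grab('scene')
j=cv2.cvtColor(t["img"],cv2.COLOR_RGB2BGR)
cv2.imwrite("pics/s5.png",cv2.resize(j[130:370,250:490],(600,600),interpolation=cv2.INTER_CUBIC))
E
```

```text
shift cm [-10.16  -5.33   9.87] rot [ 0.0058 -0.0015  1.0755] yaw now 1.3825 pos [ 0.4993 -0.2462  0.1217] t 24.73 F [ 0.4 -0.  -1.7] gap 0.0137
```

View pics/s5.png

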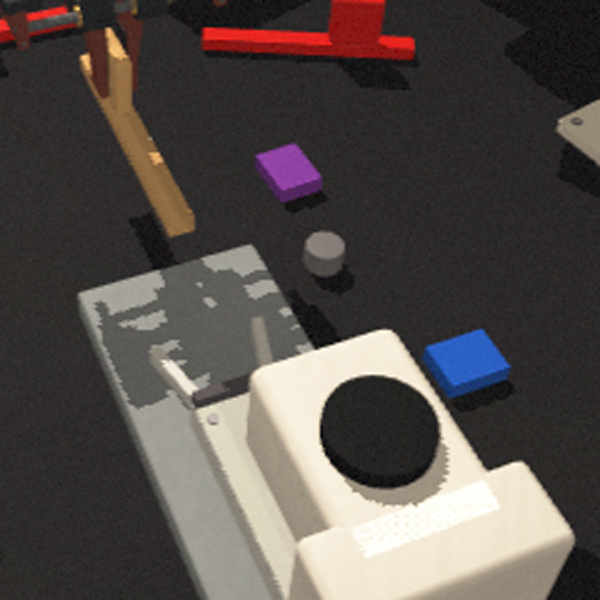

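The block is gone from the deck and stays under the guard. Next: return the stick to its starting spot.

Request:
jog_arm --rows '[{"x": -1, "y": -0.5, "z": 0, "rx": 0, "ry": 0, "rz": 0.1, "claw": 0.8}, {"x": -2, "y": -1, "z": 0, "rx": 0, "ry": 0, "rz": 0.25, "claw": 0.8}, {"x": -4, "y": -2, "z": 0, "rx": 0, "ry": 0, "rz": 0.4, "claw": 0.8}, {"x": -5.5, "y": -3, "z": 0, "rx": 0, "ry": 0, "rz": 0.55, "claw": 0.8}, {"x": -7, "y": -4, "z": 0, "rx": 0, "ry": 0, "rz": 0.7, "claw": 0.8}, {"x": -8.5, "y": -4.8, "z": 0, "rx": 0, "ry": 0, "rz": 0.85, "claw": 0.8}, {"x": -9.8, "y": -5.3, "z": 1, "rx": 0, "ry": 0, "rz": 1.0, "claw": 0.8}, {"x": -10.16, "y": -5.33, "z": 4, "rx": 0, "ry": 0, "rz": 1.075, "claw": 0.8}, {"x": -10.16, "y": -5.33, "z": 7, "rx": 0, "ry": 0, "rz": 1.075, "claw": 0.8}, {"x": -10.16, "y": -5.33, "z": 7, "rx": 0, "ry": 0, "rz": 1.075, "claw": 0.8}, {"x": -10.16, "y": -5.33, "z": 7, "rx": 0, "ry": 0, "rz": 1.075, "claw": 0.8}]'

```text
t: 26.15
position: [0.426, -0.3343, 0.049]
orientation: [-3.104, -0.482, 0.001]
wrist_force: [0.4, -0.4, -1.2]
finger_gap: 0.0138
finger_force: 50.0
```

```bash
python3 - <<'E'
from h import *
go(.4284,-.3363,.0229,.307)
E
```

```text
shift cm [0.17 0.26 2.61] rot [-0.0007  0.0004  0.001 ] yaw now 0.308 pos [ 0.426  -0.3343  0.049 ] t 26.15 F [ 0.4 -0.4 -1.2] gap 0.0138
```

Request:
jog_arm --rows '[{"x": 0, "y": 0, "z": 1, "rx": 0, "ry": 0, "rz": 0, "claw": 0.8}, {"x": 0, "y": 0, "z": 1.8, "rx": 0, "ry": 0, "rz": 0, "claw": 0.8}, {"x": 0, "y": 0, "z": 2.3, "rx": 0, "ry": 0, "rz": 0, "claw": 0.8}, {"x": 0, "y": 0, "z": 2.5, "rx": 0, "ry": 0, "rz": 0, "claw": 0.8}, {"x": 0, "y": 0, "z": 2.6, "rx": 0, "ry": 0, "rz": 0, "claw": 0.8}, {"x": 0, "y": 0, "z": 2.6, "rx": 0, "ry": 0, "rz": 0, "claw": 0.8}, {"x": 0, "y": 0, "z": 2.6, "rx": 0, "ry": 0, "rz": 0, "claw": 2}, {"x": 0, "y": 0, "z": 2.6, "rx": 0, "ry": 0, "rz": 0, "claw": 4}, {"x": 0, "y": 0, "z": 2.6, "rx": 0, "ry": 0, "rz": 0, "claw": 6}, {"x": 0, "y": 0, "z": 2.6, "rx": 0, "ry": 0, "rz": 0, "claw": 6}, {"x": 0, "y": 0, "z": 0, "rx": 0, "ry": 0, "rz": 0, "claw": 6}, {"x": 0, "y": 0, "z": -5, "rx": 0, "ry": 0, "rz": 0, "claw": 6}, {"x": 0, "y": 0, "z": -10, "rx": 0, "ry": 0, "rz": 0, "claw": 6}, {"x": 0, "y": 0, "z": -14, "rx": 0, "ry": 0, "rz": 0, "claw": 6}, {"x": 0, "y": 0, "z": -14, "rx": 0, "ry": 0, "rz": 0, "claw": 6}]'

```text
t: 28.02
position: [0.4278, -0.3357, 0.1923]
orientation: [3.1, 0.481, 0.007]
wrist_force: [0.0, -0.2, -0.5]
finger_gap: 0.0605
finger_force: 0.0
```

```bash
python3 - <<'E'
from h import *
t=grab('scene')
j=cv2.cvtColor(t["img"],cv2.COLOR_RGB2BGR)
cv2.imwrite("pics/s6.png",j)
E
```

```text
(no output)
```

View pics/s6.png

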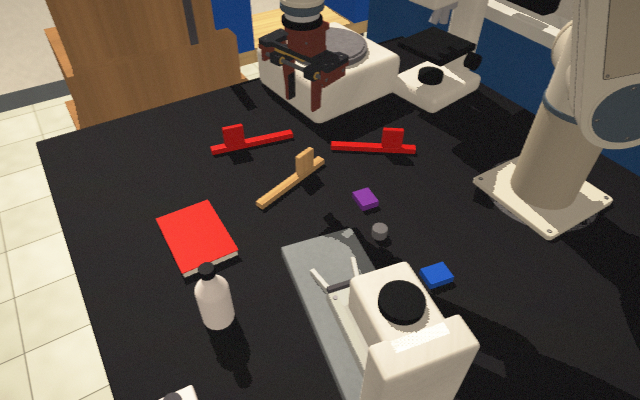

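The stick lies flat at (290,182) and is released. The block is in the machine, and the bystanders have not moved.

```bash
python3 -c "
from cell import robot
print(robot.sign_off())"
```

```text
the job is handed in; nothing more can be done
None
```

The job is handed in: the block went in under the guard past the catch, was pressed home at about 18 N (wrist reading), and stayed in when the stick came out; the stick lies flat on the bench where it started, and the sign-off gave no verdict.

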